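# Slide a loaded parts tray up onto the finishing stand and lock it in

### The job

Slide the wooden tray of turned finials along the bench and up the small step onto the finishing stand: raise only its leading edge (the handle end) over the step while the trailing edge still drags on the bench, then draw it in between the guides until it is flat on the deck and up against the stop. Do not carry it through the air and keep both finials standing in it. Then swing the stand's keeper bar fully closed behind the tray so that it cannot slide back, and let go, leaving the other things on the bench alone.

Things in the scene. Friction and masses are not known exactly. Their poses are not given: they have to be found in the camera images.
- stand: Fixed wooden stand: a square deck 230 x 230 mm, 12 mm thick. Origin at the middle of its underside (bench height); +x is the way the tray slides in, z up. A dark stop bar across the far end has its face at x = +99 mm, top 54 mm above the bench. Place and turn vary.
- home (a point): On the stand: where the middle of the tray's underside is when the tray is home, on the deck's top (12 mm above the bench), 19 mm towards +x of the stand's origin. Axes as the stand's.
- tray: Loose open wooden tray 160 mm long (its x), 130 mm wide (its y), about 0.65 kg plus finials, floor 8 mm thick, walls 6 mm thick with tops at 30 mm; origin at the middle of its underside; +x points to the leading end with the handle. Starts flat on the bench before the step, somewhat askew and to one side.
- tray_handle (a point): Grip point of the dark upright block handle inside the tray's leading end: 24 mm along the tray's x, 28 mm along its y, top 84 mm above the underside; this point is on its axis, 60 mm above the underside, 62 mm ahead of the tray's origin. Best gripped across its y faces, so that the tray can pitch in the grip as the handle is raised.
- tray_front (a point): Middle of the lower leading edge of the tray (80 mm ahead of its origin, on the underside).
- tray_rear (a point): Middle of the lower trailing edge of the tray (80 mm behind its origin, on the underside).
- finial_1_mid (a point): Loose turned wooden finial, 38 mm across and 71 mm tall, 50 g, standing on the floor of the tray near its middle, on the tray's left; point at its centre, half-way up; z is its own axis.
- finial_2_mid (a point): The other finial, the same, on the tray's right.
- keeper (a joint): Turn of the keeper bar (rad) about its vertical pivot at the left of the entrance. 0 = fully open: the bar points along the stand's -x, splayed 0.15 rad outwards to +y. Growing values swing it anticlockwise seen from above, in behind the tray, to its end stop at 1.72: fully closed, along the stand's -y. Starts at 0 to 0.15; stays where left; about 1 N at the knob moves it.
- keeper_pivot (a point): On the keeper's pivot axis, at the bar's underside (16 mm above the bench), at x = -73, y = +98 mm of the stand. The dark bar is 14 mm wide, 15 mm thick, 98 mm from pivot to tip; closed, it has 5 mm of play behind a tray that touches the stop.
- keeper_knob (a point): On the axis of the keeper's upright brass knob (16 mm diameter) near the bar's tip, 80 mm from the pivot; this point is 66 mm above the bench, the knob's top 90 mm.
- sanding_block: Bystander: loose cork sanding block 96 x 117 x 32 mm, lying on the bench to the far left of the tray; leave it alone.
- step (a point): Middle of the deck's upper entrance edge (the step), 12 mm above the bench, 115 mm to -x of the stand's origin; axes as the stand's. The two low side guides (tops 25 mm above the bench) begin 57 mm further in, flare together over 27 mm, then run to the stop with inner faces at y = +-73 mm, leaving the tray 8 mm of play each side.

How it is judged:
By the outcome, as a careful person would: the job done as asked, in the order asked, and still so for the second after the job is handed in, with the robot touching nothing.
It also fails if it takes over 58 s, if anything falls off the work surface, if the arm or the gripper's body presses on something with over 40 N, if the wrist force passes 120 N, or if a joint passes its speed limit or range.

### The arm

A 6-joint arm with a two-finger parallel gripper is mounted at the origin on a cart in front of the work surface, level with it; the furniture and walls round the work are solid. World frame = base frame: x ahead of the robot, y to its left, z up, the work surface at z = 0. Lengths are in m, angles in rad, forces in N, time in s.
With the tool pointing down it reaches from about 0.275 to 0.75 m from the base axis. Payload 10.2 kg.
Tool frame: the origin (TCP) lies at the very end of the fingers, on their centre line; the grasp point (between the pads) lies bot.grip_depth behind it (bot.grip_depth is the distance from the TCP to the grasp point, in m); z points along the fingers, x is the direction in which the jaws open and shut, and the axes are right-handed (so a half turn about z gives the same grasp; the last joint's range is limited). The gripper opens to 88 mm and grips with 3 to 60 N. Pads are 18 mm wide; open, the fingers measure 123 mm over their backs; the gripper's body (75 mm by 187 mm) begins 45 mm behind the grasp point.
Start: joints at [-1.461, 0.313, 1.498, -0, 1.331, -0.223], TCP at [0.171, -0.496, 0.239] pointing down, gripper open.
Joint ranges: [-2.94, 2.94], [-0.97, 2.17], [0.19, 2.56], [-1.23, 4.37], [0.02, 3.11], [-2.88, 2.88]. Speed limits (rad/s): [2.39, 2.39, 3.01, 3.14, 3.14, 3.14].

### API

Orientations are given as a unit quaternion [x, y, z, w].
In Python, from workcell import bot gives the robot as it stands.
- The arm moves only by the tool carry_out, never from a script. Its arguments are lists of equal length, an entry for each row: "offset": the shift along the tool's x, y, z in cm, a list of three; "twist": the turn about the tool's z in degrees; "claw": the finger opening in cm, from 0 to 8.81. A call has 1 to 10 rows; each row shifts and turns the commanded pose from where the row before left it, along the tool's axes as they then stand; what a row does not reach is not made up. A row lasts 1/10 s, in which the tool goes at most 50 mm and 8.59 degrees, less where a joint would pass 70% of its speed; a pose out of reach is approached as far as the arm can. A call is refused whole if a number of a shift passes 5 or a number of a turn 8.59, either way. A call with a gripper value outside its range is refused whole. The fingers move at their own pace and stop on an object; "squeeze" is the grip in N (left out, the last holds). Time passes only in rows, so rows that do not move let the fingers close. It gives the time, the measured TCP pose, the force and the opening at its end, in the units of the state.
- bot.sense(): the state, without advancing time (a new reading comes with each control period).
- bot.get_image(name): name is "side" or "top" or "wrist"; returns (picture, depth): 384x512x3 uint8, red, green, blue; 384x512 float32, m along the optical axis (not along the pixel's ray), 0 where there is no reading.
- bot.camera_params(name): a dict with "camera_matrix" (3x3 intrinsics, pixels), "rvec" (rotation vector, rad) and "tvec" (3), from world to camera coordinates, as OpenCV has them. Camera axes: x right, y down, z forward; pixel columns grow to the right and rows downward; lengths in m; the calibration is good to about 2 mm. The wrist camera is an equidistant fisheye: a pixel r from the principal point sees the ray r / f radians off the axis. A picture is of the moment at which its call begins: read the wrist's pose just before it. camera_params takes no time and is no camera call; for the wrist camera it gives the pose at the moment of the call.
- bot.job_done(): hands the job in, once; it reports no verdict.
Trained networks look in the newest picture that a camera, given by its name, has taken for a name from the list of things; names that differ only in an ending like _2 or _b are one class to them, and where a whole thing is asked for, a point or a joint stands for the part that bears it (a point fixed in the world has none). Each returns a list of dicts, best first, with "conf" (0 to 1); they miss things now and then, are a little off and sometimes report something else, mostly with a low value. They report only what shows in the picture. A call takes as long as a camera call.
- bot.silhouettes(query, camera): "region" (384x512 bool, what is visible of it) and "xy" ([column, row] in pixels, amid what is visible of it).
- bot.tip_of(query, camera): "xy" ([column, row] in pixels: a listed point, or the origin of a listed thing).
The state is a dict: "clock": time; "q": joint angles; "joint_vel": joint speeds; "effort": joint torques, N m; "tcp_pos": TCP position; "tcp_rot": TCP orientation; "ft_force": force on the tool from outside, world axes, zero at the start; "moment": the same for the moment, N m; "opening": finger opening in m.
Only numpy, scipy, OpenCV 4.12 (cv2) and the standard library are available. Lean on these libraries where they do the work, as an engineer would, in place of code of your own. Each camera call takes 0.05 s, during which the arm holds its last target.

## Working session

There is one attempt and no reset: what is moved stays moved. The work goes in short steps, Python scripts to look and compute and a tool call to move; the robot and the scene stay as the last step left them, time stands still between calls to the robot, and variables do not carry over. Pictures are saved under pics/ and viewed, and the job is handed in when it is done.

Besides the shell and the picture viewer there is one more tool, called after "Emit:" as name(argument=value, ...), one argument or row to a line, values as JSON. carry_out: Moves the arm, as the interface text tells. Its arguments: {"type":"object","properties":{"offset":{"type":"array"},"twist":{"type":"array"},"claw":{"type":"array"},"squeeze":{"type":"number"}},"required":["offset","twist","claw"]}

```bash
mkdir -p pics; ls; python3 - <<'E'
from workcell import bot
import cv2
s=bot.sense(); print(s, bot.grip_depth)
for n in ['top','side']:
    im,d=bot.get_image(n); cv2.imwrite(f'pics/{n}0.png',im[:,:,::-1])
    p=bot.camera_params(n); print(n,p)
    for q in ['tray_handle','tray_front','tray_rear','tray','stand','home','step','keeper_pivot','keeper_knob','finial_1_mid','sanding_block'] if n=='top' else []:
        print(q,[(r['xy'],round(r['conf'],2)) for r in bot.tip_of(q,n)])
E
```

```text
pics
{'clock': 0.0, 'q': array([-1.46140933e+00,  3.13451693e-01,  1.49843821e+00,  3.51800508e-05,
        1.33101404e+00, -2.23396475e-01]), 'joint_vel': array([ 0.00019752,  0.00018238, -0.00016876, -0.00134057,  0.00191011,
       -0.0006459 ]), 'effort': array([-3.06476159e-04, -4.02218521e+01, -2.52267945e+01,  6.94142352e-02,
        3.53080721e-02, -1.18783341e-04]), 'tcp_pos': array([ 0.17147494, -0.495943  ,  0.23815979]), 'tcp_rot': array([ 8.14452751e-01, -5.80229512e-01, -4.23695191e-04, -5.00643813e-04]), 'ft_force': array([-0.07757241,  0.49020738, -0.56872645]), 'moment': array([0.01442317, 0.01638923, 0.05096251]), 'opening': 0.08813917483076057} 0.0187
top {'camera_matrix': array([[421.0993198 ,   0.        , 249.91134827],
       [  0.        , 421.0993198 , 195.81667279],
       [  0.        ,   0.        ,   1.        ]]), 'rvec': array([ 2.13911593, -2.14606042,  0.19841408]), 'tvec': array([0.29514575, 0.42561699, 0.88662499])}
tray_handle [([276.7, 197.0], 0.66)]
tray_front [([284.5, 200.1], 0.66), ([238.0, 207.2], 0.16)]
tray_rear [([223.8, 235.3], 0.96), ([280.8, 134.7], 0.15)]
tray [([252.1, 216.8], 0.88)]
stand [([328.7, 148.7], 0.93)]
home [([335.9, 146.8], 0.86), ([331.5, 150.5], 0.7)]
step [([295.3, 180.4], 0.94)]
keeper_pivot [([281.1, 136.9], 0.84)]
keeper_knob []
finial_1_mid [([237.9, 205.6], 0.59)]
sanding_block [([162.9, 183.5], 0.86), ([280.5, 196.5], 0.53)]
side {'camera_matrix': array([[448.95415368,   0.        , 250.97296741],
       [  0.        , 448.95415368, 196.97108851],
       [  0.        ,   0.        ,   1.        ]]), 'rvec': array([ 0.47512224, -2.70497632,  1.21040761]), 'tvec': array([ 0.49905827, -0.05652301,  1.11685031])}
```

View pics/top0.png

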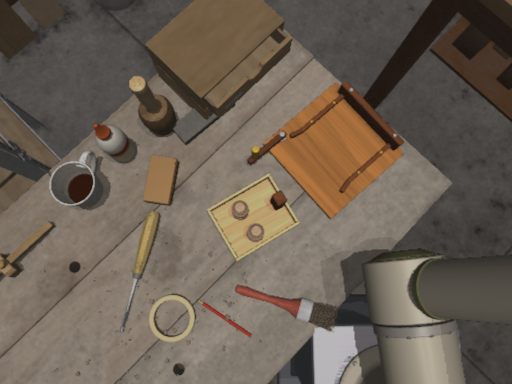

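View pics/side0.png

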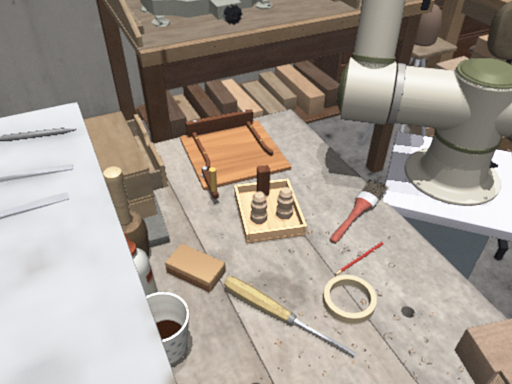

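The top view shows the tray at about (252,217), its handle at (278,199), the stand at (337,150), the keeper from (281,135) out to the knob at (255,150), and the cork block at (161,180). The side view agrees. Next I'll fit poses using both cameras.

```bash
cat > h.py <<'E'
from workcell import bot
import cv2, numpy as np
from scipy.optimize import least_squares
from scipy.spatial.transform import Rotation as R
TR={'tray':(0,0,0),'tray_front':(.08,0,0),'tray_rear':(-.08,0,0),'tray_handle':(.062,0,.06)}
ST={'stand':(0,0,0),'home':(.019,0,.012),'step':(-.115,0,.012),'keeper_pivot':(-.073,.098,.016)}
def proj(p,c):
    return cv2.projectPoints(np.atleast_2d(np.float64(p)),c['rvec'],c['tvec'],c['camera_matrix'],None)[0][:,0]
def obs(names,cams=('top','side')):
    o=[]
    for c in cams:
        bot.get_image(c); P=bot.camera_params(c)
        for n in names:
            r=bot.tip_of(n,c)
            if r and r[0]['conf']>.4: o.append((n,c,P,np.array(r[0]['xy']),r[0]['conf']))
    return o
def fit(o,M,x0):
    def w(x,n):
        c,s=np.cos(x[2]),np.sin(x[2]); a=M[n]; return [x[0]+c*a[0]-s*a[1],x[1]+s*a[0]+c*a[1],a[2]]
    f=lambda x:np.concatenate([proj(w(x,n),P)[0]-xy for n,c,P,xy,_ in o])
    r=least_squares(f,x0,loss='soft_l1',f_scale=1.5)
    for k,(n,c,P,xy,cf) in enumerate(o): print('  ',n,c,cf.__round__(2),f(r.x)[2*k:2*k+2].round(1))
    return r.x
def ray(xy,P,z):
    K=P['camera_matrix'];Rm=cv2.Rodrigues(P['rvec'])[0];C=-Rm.T@P['tvec'].ravel()
    d=Rm.T@np.linalg.inv(K)@[*xy,1]; return C+d*(z-C[2])/d[2]
E
python3 - <<'E'
from h import *
P=bot.camera_params('top')
print(ray((252,217),P,0),ray((278,199),P,.08),ray((335,150),P,.01),ray((255,150),P,.09))
o=obs(list(TR)); t0=ray((252,217),P,0)
h=ray((278,199),P,.08);a=np.arctan2(*(h-t0)[[1,0]])
t=fit(o,TR,[t0[0],t0[1],a]); print('tray',t)
o=obs(list(ST)); s0=ray((335,150),P,0); s1=ray((295,180),P,.012);a=np.arctan2(*(s0-s1)[[1,0]])
s=fit(o,ST,[s0[0],s0[1],a]); print('stand',s)
bot.get_image('top');bot.get_image('side')
for c in['top','side']:
    r=bot.tip_of('keeper_knob',c); print(c,[(q['xy'],q['conf'],ray(q['xy'],bot.camera_params(c),.066)) for q in r])
np.save('p.npy',[t,s]); print(bot.sense()['clock'])
# overlay
for c in['top','side']:
    im,_=bot.get_image(c); im=im[:,:,::-1].copy();Pc=bot.camera_params(c)
    for x,M,pts in((t,TR,[(sx*.08,sy*.065,z) for sx in(1,-1) for sy in(1,-1) for z in(0.03,)]),(s,ST,[(sx*.115,sy*.115,.012) for sx in(1,-1) for sy in(1,-1)])):
        for p in pts+list(M.values()):
            cc,ss=np.cos(x[2]),np.sin(x[2]);w=[x[0]+cc*p[0]-ss*p[1],x[1]+ss*p[0]+cc*p[1],p[2]]
            u=proj(w,Pc)[0]; cv2.circle(im,tuple(int(v) for v in u.round()),2,(255,0,0),-1)
    cv2.imwrite(f'pics/ov_{c}.png',cv2.resize(im[80:300,120:440],None,fx=2.4,fy=2.4))
E
```

```text
[0.38389589 0.2886944  0.        ] [0.41186814 0.2365097  0.08      ] [0.53644705 0.09802421 0.01      ] [0.5138162  0.28375305 0.09      ]
   tray top 0.76 [0.6 1.9]
   tray_front top 0.88 [-1.7 -4.5]
   tray_rear top 0.58 [-0.4 -2. ]
   tray side 0.72 [ 0.4 -1.4]
   tray_front side 0.72 [-0.4 -2.6]
   tray_rear side 0.85 [0.3 0.7]
   tray_handle side 0.95 [2.8 1.2]
tray [ 0.38489561  0.29092062 -1.03064409]
   stand top 0.7 [-1.5  1.3]
   home top 0.64 [ 1.  -2.4]
   step top 0.79 [-2.6 -2.9]
   stand side 0.96 [3.  0.3]
   home side 0.7 [-1.5 -5.5]
   step side 0.78 [ 0.6 -0.5]
   keeper_pivot side 0.95 [3.1 0.2]
stand [ 0.53706747  0.10546479 -0.92431556]
top [([254.8, 154.3], 0.82, array([0.51108447, 0.2834881 , 0.066     ]))]
side [([213.1, 177.2], 0.79, array([0.51723602, 0.28614791, 0.066     ]))]
1.85
```

View pics/ov_top.png

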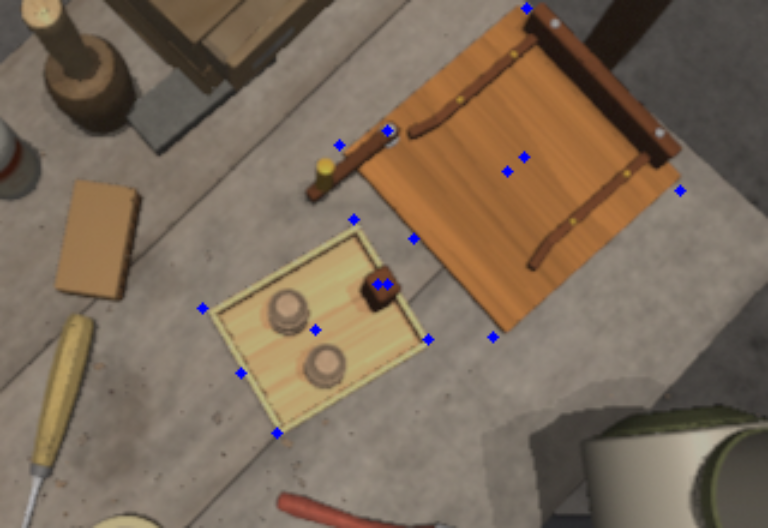

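View pics/ov_side.png

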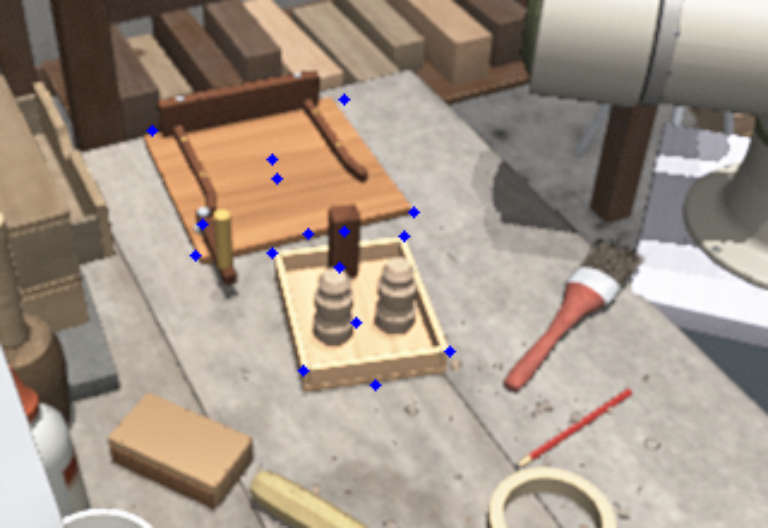

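```bash
python3 - <<'E'
from h import *
T,S=bot.camera_params('top'),bot.camera_params('side')
M={'fl':(.08,.065,.03),'fr':(.08,-.065,.03),'rl':(-.08,.065,.03),'rr':(-.08,-.065,.03),'el':(-.115,.115,.012),'er':(-.115,-.115,.012),'bl':(.115,.115,.012),'pv':(-.073,.098,.031)}
u=lambda n,c,x,y:(n,c,T if c=='top' else S,np.array([120+x/2.4,80+y/2.4]),1.)
t,s=np.load('p.npy')
ot=[u('fl','top',358,228),u('fr','top',428,342),u('rl','top',210,313),u('rr','top',277,433),u('fl','side',275,253),u('fr','side',405,239),u('rr','side',446,347),u('rl','side',305,374)]
os=[u('el','top',358,163),u('er','top',505,333),u('el','side',198,262),u('er','side',413,211),u('bl','side',147,139),u('bl','top',527,8),u('pv','top',393,131)]
for c in('top','side'):
  t1=fit([q for q in ot if q[1]==c],M,t);print(c,t1)
  s1=fit([q for q in os if q[1]==c],M,s);print(c,s1)
t1=fit(ot,M,t);s1=fit(os,M,s);print(t1,s1);np.save('p.npy',[t1,s1])
E
```

```text
fl top 1.0 [-0.3 -1.8]
   fr top 1.0 [1.3 1.2]
   rl top 1.0 [-1.7 -1. ]
   rr top 1.0 [0.5 1.2]
top [ 0.38131487  0.28793005 -1.04307931]
   el top 1.0 [-4.4 -4.6]
   er top 1.0 [1.1 1.7]
   bl top 1.0 [-0.  -0.2]
   pv top 1.0 [0.6 0.4]
top [ 0.53622893  0.09701551 -0.88062794]
   fl side 1.0 [-0.6 -0. ]
   fr side 1.0 [-0.2 -0.9]
   rr side 1.0 [1.9 1.9]
   rl side 1.0 [-0.5 -0.8]
side [ 0.38256207  0.2928802  -1.03371509]
   el side 1.0 [ 0.3 -0.1]
   er side 1.0 [0.4 0.7]
   bl side 1.0 [-0.9 -1. ]
side [ 0.53665773  0.1133979  -0.87738576]
   fl top 1.0 [-1.4 -2.4]
   fr top 1.0 [0.5 0.4]
   rl top 1.0 [-2.5 -1.2]
   rr top 1.0 [-0.   0.7]
   fl side 1.0 [ 0.1 -0.9]
   fr side 1.0 [ 0.4 -1.7]
   rr side 1.0 [2.2 1. ]
   rl side 1.0 [-0.  -1.9]
   el top 1.0 [-5.6 -5.4]
   er top 1.0 [-0.2  0.9]
   el side 1.0 [ 1.9 -3.8]
   er side 1.0 [ 1.3 -2.5]
   bl side 1.0 [ 1.  -3.9]
   bl top 1.0 [-1.2 -0.9]
   pv top 1.0 [-0.6 -0.4]
[ 0.38245389  0.28958998 -1.03638305] [ 0.53803471  0.09973375 -0.88126277]
```

```bash
python3 - <<'E'
from h import *
a=bot.get_image('top')[0][75:225,240:410,::-1]; b=bot.get_image('side')[0][100:215,165:305,::-1]
cv2.imwrite('pics/z1.png',cv2.resize(a,None,fx=4,fy=4)); cv2.imwrite('pics/z2.png',cv2.resize(b,None,fx=5,fy=5,interpolation=cv2.INTER_CUBIC))
E
```

```text
(no output)
```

View pics/z1.png

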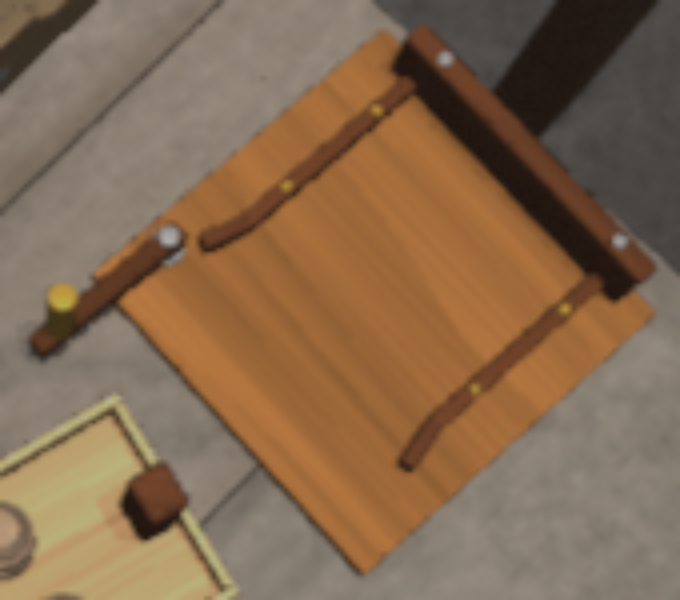

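View pics/z2.png

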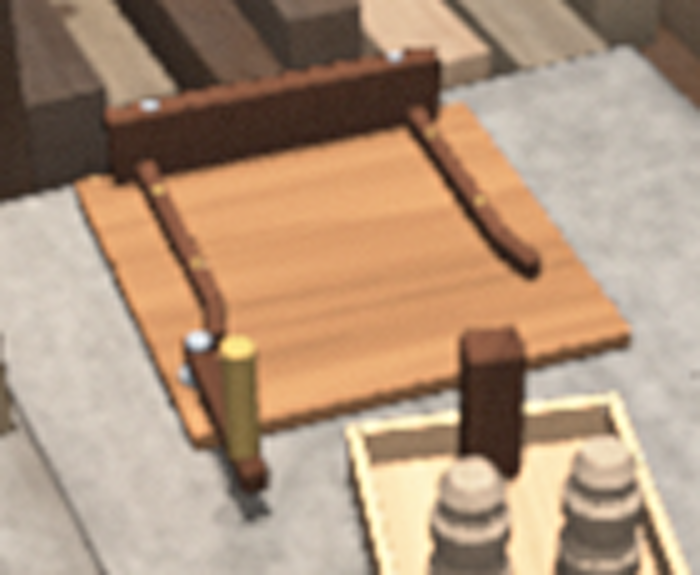

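```bash
python3 - <<'E'
from h import *
T,S=bot.camera_params('top'),bot.camera_params('side')
M={'el':(-.115,.115,.012),'er':(-.115,-.115,.012),'bl':(.115,.115,.012),'br':(.115,-.115,.012)}
t,s=np.load('p.npy')
a=lambda n,x,y:(n,'top',T,np.array([240+(x+.5)/4-.5,75+(y+.5)/4-.5]),1.)
b=lambda n,x,y:(n,'side',S,np.array([165+(x+.5)/5-.5,100+(y+.5)/5-.5]),1.)
oa=[a('el',93,272),a('er',362,574),a('bl',386,30),a('br',656,312)]
ob=[b('el',190,437),b('er',631,332),b('bl',77,182),b('br',470,103)]
for o in(oa,ob,oa+ob): s=fit(o,M,s);print(s)
np.save('p.npy',[t,s])
c,n=np.cos(s[2]),np.sin(s[2]);Rm=np.array([[c,-n],[n,c]])
d=Rm.T@(t[:2]-s[:2]);print('tray in stand',d,t[2]-s[2])
pv=s[:2]+Rm@[-.073,.098];print('pivot',pv,'home',s[:2]+Rm@[.019,0])
for th in(0,.15): 
  an=s[2]+np.pi-.15+th; print('knob',pv+.08*np.array([np.cos(an),np.sin(an)]))
an=s[2]-np.pi/2; print('knob closed',pv+.08*np.array([np.cos(an),np.sin(an)]))
tc,tn=np.cos(t[2]),np.sin(t[2]);print('handle',t[:2]+.062*np.array([tc,tn]))
print(bot.sense()['clock'],R.from_quat(bot.sense()['tcp_rot']).as_matrix().round(3))
print(ray((278,198.5),T,.084))
E
```

```text
el top 1.0 [-0.6 -0.1]
   er top 1.0 [0.3 0.3]
   bl top 1.0 [-0.2 -1. ]
   br top 1.0 [0.4 0.5]
[ 0.54094576  0.10229275 -0.86223032]
   el side 1.0 [-0.2  0.1]
   er side 1.0 [0.7 0.4]
   bl side 1.0 [-0.4 -0.5]
   br side 1.0 [-0.1 -0.4]
[ 0.54160355  0.10692003 -0.87009848]
   el top 1.0 [-1.1 -0.5]
   er top 1.0 [-0.5  0. ]
   bl top 1.0 [-0.5 -1.2]
   br top 1.0 [-0.1  0.4]
   el side 1.0 [ 0.8 -0.7]
   er side 1.0 [ 1.2 -0.6]
   bl side 1.0 [-0. -1.]
   br side 1.0 [ 0. -1.]
[ 0.54157501  0.10347795 -0.86488439]
tray in stand [-0.24486137 -0.00035829] -0.17149866564014182
pivot [0.56879784 0.22260778] home [0.55390084 0.08901857]
knob [0.52658039 0.29056135]
knob [0.5168996  0.28348941]
knob closed [0.50791622 0.17070954]
handle [0.41403274 0.23623479]
2.05 [[ 0.327 -0.945  0.   ]
 [-0.945 -0.327  0.   ]
 [-0.    -0.    -1.   ]]
[0.41227032 0.23683776 0.084     ]
```

```bash
cat > plan.py <<'E'
import sys,numpy as np,json
from h import *
def plan(tgt,n,twmax=8.5,pose=None):
    st=bot.sense();p=st['tcp_pos'].copy();Rm=R.from_quat(st['tcp_rot']);m=Rm.as_matrix();yaw=np.arctan2(m[1,0],m[0,0])
    dy=(tgt[3]-yaw+np.pi)%(2*np.pi)-np.pi
    off=[];tw=[];a=yaw;cur=p.copy()
    for i in range(n):
        w=p+(np.array(tgt[:3])-p)*(i+1)/n
        X=np.array([np.cos(a),np.sin(a),0]);Z=np.array([0,0,-1.]);Y=np.cross(Z,X)
        d=w-cur;o=(np.array([d@X,d@Y,d@Z])*100).round(1);off.append((o+0).tolist());cur=cur+(o[0]*X+o[1]*Y+o[2]*Z)/100
        want=yaw+dy*(i+1)/n;t=round(-np.degrees(want-a),1);tw.append(t);a-=np.radians(t)
    print(json.dumps(off));print(tw);print(cur,a)
if __name__=='__main__':
    v=[float(x) for x in sys.argv[1:]];plan(v[:4],int(v[4]))
E
python3 plan.py .4135 .2365 .16 .535 20
python3 - <<'E'
from h import *
T=bot.camera_params('top');im,d=bot.get_image('top')
for u in[(205,112),(225,100),(290,45),(157,125),(140,85),(185,135)]:
    z=d[u[1],u[0]];K=T['camera_matrix'];Rm=cv2.Rodrigues(T['rvec'])[0]
    print(u,Rm.T@(np.linalg.inv(K)@[*u,1]*z-T['tvec'].ravel()))
E
```

```text
[[-3.1, -2.3, 0.4], [-2.8, -2.6, 0.4], [-2.6, -2.9, 0.4], [-2.4, -3.1, 0.4], [-2.0, -3.2, 0.4], [-1.8, -3.4, 0.4], [-1.4, -3.6, 0.4], [-1.2, -3.7, 0.3], [-0.8, -3.8, 0.4], [-0.5, -3.8, 0.4], [-0.1, -3.9, 0.4], [0.2, -3.8, 0.4], [0.6, -3.8, 0.4], [0.9, -3.8, 0.4], [1.2, -3.6, 0.4], [1.6, -3.6, 0.4], [1.8, -3.4, 0.4], [2.1, -3.2, 0.4], [2.4, -3.0, 0.4], [2.7, -2.8, 0.4]]
[np.float64(-5.1), np.float64(-5.1), np.float64(-5.0), np.float64(-5.1), np.float64(-5.1), np.float64(-5.1), np.float64(-5.1), np.float64(-5.0), np.float64(-5.1), np.float64(-5.1), np.float64(-5.1), np.float64(-5.1), np.float64(-5.0), np.float64(-5.1), np.float64(-5.1), np.float64(-5.1), np.float64(-5.0), np.float64(-5.1), np.float64(-5.1), np.float64(-5.1)]
[0.41315296 0.23682253 0.15972493] 0.5352599521144373
(205, 112) [0.6058956  0.39111133 0.06586368]
(225, 100) [0.60348381 0.34471804 0.13882489]
(290, 45) [0.74164806 0.20771391 0.10568977]
(157, 125) [0.57005748 0.49030259 0.08382114]
(140, 85) [0.59756488 0.49427062 0.22148478]
(185, 135) [0.56743208 0.43930958 0.02365399]
```

Emit:
carry_out(
  offset=[
    [-3.1,-2.3,0.4],
    [-2.8,-2.6,0.4],
    [-2.6,-2.9,0.4],
    [-2.4,-3.1,0.4],
    [-2.0,-3.2,0.4],
    [-1.8,-3.4,0.4],
    [-1.4,-3.6,0.4],
    [-1.2,-3.7,0.3],
    [-0.8,-3.8,0.4],
    [-0.5,-3.8,0.4],
  ],
  twist=[-5.1,-5.1,-5.0,-5.1,-5.1,-5.1,-5.1,-5.0,-5.1,-5.1],
  claw=[5.5,5.5,5.5,5.5,5.5,5.5,5.5,5.5,5.5,5.5],
  squeeze=20,
)

```text
clock: 3.1
tcp_pos: [0.2922, -0.1283, 0.1998]
tcp_rot: [0.985, -0.173, 0.0, 0.0]
ft_force: [0.1, -0.6, -0.2]
opening: 0.0554
```

Emit:
carry_out(
  offset=[
    [-0.1,-3.9,0.4],
    [0.2,-3.8,0.4],
    [0.6,-3.8,0.4],
    [0.9,-3.8,0.4],
    [1.2,-3.6,0.4],
    [1.6,-3.6,0.4],
    [1.8,-3.4,0.4],
    [2.1,-3.2,0.4],
    [2.4,-3.0,0.4],
    [2.7,-2.8,0.4],
  ],
  twist=[-5.1,-5.1,-5.0,-5.1,-5.1,-5.1,-5.0,-5.1,-5.1,-5.1],
  claw=[5.5,5.5,5.5,5.5,5.5,5.5,5.5,5.5,5.5,5.5],
)

```text
clock: 4.1
tcp_pos: [0.4134, 0.2386, 0.1596]
tcp_rot: [0.964, 0.266, 0.0, 0.0]
ft_force: [1.1, -0.6, 1.1]
opening: 0.0547
```

```bash
python3 - <<'E'
from h import *
s=bot.sense();m=R.from_quat(s['tcp_rot']).as_matrix();print(s['clock'],s['tcp_pos'],np.arctan2(m[1,0],m[0,0]),s['ft_force'])
im,d=bot.get_image('wrist');print(bot.camera_params('wrist'));cv2.imwrite('pics/w1.png',im[:,:,::-1])
print(bot.tip_of('tray_handle','wrist'))
E
```

```text
4.1 [0.41339312 0.23858168 0.15958681] 0.5392446017593885 [ 1.07015176 -0.57528232  1.10807867]
{'camera_matrix': array([[297.31863964,   0.        , 253.97573899],
       [  0.        , 297.31863964, 187.55693238],
       [  0.        ,   0.        ,   1.        ]]), 'rvec': array([-2.78079264, -0.77636447, -0.10491066]), 'tvec': array([-0.4793266 , -0.02194649,  0.30855962])}
[{'xy': [255.4, 193.1], 'conf': 0.73}]
```

View pics/w1.png

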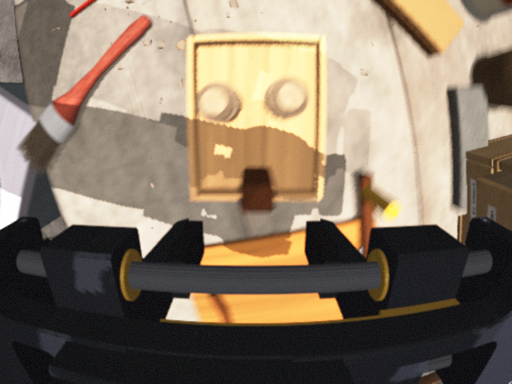

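```bash
cat >> h.py <<'E'
def wray(xy,P,z):
    K=P['camera_matrix'];v=np.array([(xy[0]-K[0,2]),(xy[1]-K[1,2])]);r=np.hypot(*v);th=r/K[0,0]
    d=np.array([*(v/max(r,1e-9)*np.sin(th)),np.cos(th)])
    Rm=cv2.Rodrigues(P['rvec'])[0];C=-Rm.T@P['tvec'].ravel();d=Rm.T@d;return C+d*(z-C[2])/d[2]
E
python3 - <<'E'
from h import *
P=bot.camera_params('wrist')
h=wray((255.4,193.1),P,.06);print(h)
c=[wray(u,P,.03)[:2] for u in[(187,36),(327,36),(325,199),(191,201)]]
print(np.array(c));cen=np.mean(c,0);f=(c[2]+c[3])/2;r=(c[0]+c[1])/2;print(np.linalg.norm(f-r),np.linalg.norm(c[0]-c[1]),np.linalg.norm(c[2]-c[3]))
d=(f-r)/np.linalg.norm(f-r);print('yaw',np.arctan2(d[1],d[0]),'cen',cen,'handle',cen+.062*d,'handle from front',f-.018*d)
E
```

```text
[0.41606766 0.23642157 0.06      ]
[[0.28861477 0.32589559]
 [0.3998192  0.39315078]
 [0.48270214 0.25906329]
 [0.37058808 0.18948146]]
0.15838932359756114 0.12996032259158882 0.13195148638445378
yaw -1.023459878372842 cen [0.38543105 0.29189778] handle [0.41769676 0.23895513] handle from front [0.41727765 0.23964282]
```

Emit:
carry_out(
  offset=[
    [0.2,0.2,3.5],
    [0,0,4],
    [0,0,3],
    [0,0,1.3],
    [0,0,0],
    [0,0,0],
    [0,0,0],
    [0,0,0],
    [0,0,0],
  ],
  twist=[0,0,0,0,0,0,0,0,0],
  claw=[5.5,5.5,5.5,5.5,5.5,2.0,2.0,2.0,2.0],
  squeeze=20,
)

```text
clock: 5.1
tcp_pos: [0.4158, 0.2359, 0.0424]
tcp_rot: [0.964, 0.265, 0.0, 0.0]
ft_force: [-3.7, -3.0, 6.0]
opening: 0.0279
```

```bash
python3 - <<'E'
from h import *
s=bot.sense();m=R.from_quat(s['tcp_rot']).as_matrix();print(s['clock'],s['tcp_pos'],np.arctan2(m[1,0],m[0,0]),s['ft_force'],s['moment'],s['opening'])
for n in['wrist']:
  im,d=bot.get_image(n);cv2.imwrite(f'pics/{n}2.png',im[:,:,::-1])
E
```

```text
5.1 [0.41581866 0.2359334  0.04239033] 0.5355936080684655 [-3.74842979 -2.97524348  6.03423773] [-0.54742895  0.6121261   0.1166864 ] 0.027854098682814025
```

View pics/wrist2.png

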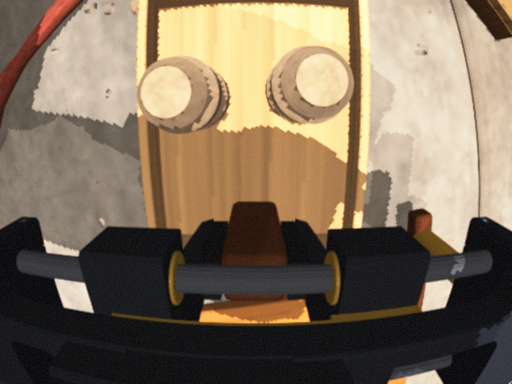

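Emit:
carry_out(
  offset=[
    [0.1,0.0,-0.2],
    [0.1,0.1,-0.2],
    [0.1,0.2,-0.2],
    [0.1,0.2,-0.2],
    [0.1,0.2,-0.2],
    [0.1,0.2,-0.2],
    [0.1,0.2,-0.2],
    [0.1,0.2,-0.2],
    [0.1,0.2,-0.3],
    [0.1,0.2,-0.3],
  ],
  twist=[-1,-1,-1,-1,-1,-1,-1,-1,-1,-1],
  claw=[2,2,2,2,2,2,2,2,2,2],
)

```text
clock: 6.15
tcp_pos: [0.4341, 0.228, 0.0639]
tcp_rot: [0.937, 0.348, -0.0, 0.0]
ft_force: [-0.6, 0.2, -8.4]
opening: 0.0283
```

```bash
cat > st.py <<'E'
from h import *
import sys
def stt():
    s=bot.sense();m=R.from_quat(s['tcp_rot']).as_matrix();t,S=np.load('p.npy')
    c,n=np.cos(S[2]),np.sin(S[2]);d=s['tcp_pos'][:2]-S[:2]
    print('clk',round(s['clock'],2),'tcp',s['tcp_pos'].round(4),'yaw_rel_stand_deg',np.degrees(np.arctan2(m[1,0],m[0,0])-np.pi/2-S[2]).round(2),'stand xy mm',(1e3*np.array([c*d[0]+n*d[1],-n*d[0]+c*d[1]])).round(1),'f',s['ft_force'].round(1),'m',s['moment'].round(2),'op',s['opening'].round(4))
stt()
for n in sys.argv[2:]:
    im,d=bot.get_image(n)
    if n!='wrist': im=cv2.resize(im[75:300,180:420] if n=='top' else im[90:270,150:330],None,fx=2.5,fy=2.5)
    cv2.imwrite(f'pics/{n}{sys.argv[1]}.png',im[:,:,::-1])
E
python3 st.py 3 side top
```

```text
Traceback (most recent call last):
  File "st.py", line 7, in <module>
    stt()
    ~~~^^
  File "st.py", line 6, in stt
    print('clk',round(s['clock'],2),'tcp',s['tcp_pos'].round(4),'yaw_rel_stand_deg',np.degrees(np.arctan2(m[1,0],m[0,0])-np.pi/2-S[2]).round(2),'stand xy mm',(1e3*np.array([c*d[0]+n*d[1],-n*d[0]+c*d[1]])).round(1),'f',s['ft_force'].round(1),'m',s['moment'].round(2),'op',s['opening'].round(4))
                                                                                                                                                                                                                                                                               ^^^^^^^^^^^^^^^^^^
AttributeError: 'float' object has no attribute 'round'
```

```bash
sed -i "s/s\['opening'\].round(4)/round(s['opening'],4)/" st.py; python3 st.py 3 side top wrist
```

```text
clk 6.15 tcp [0.4341 0.228  0.0639] yaw_rel_stand_deg 0.31 stand xy mm [-164.5   -1. ] f [-0.6  0.2 -8.4] m [-0.11 -0.26  0.01] op 0.0283
```

View pics/side3.png

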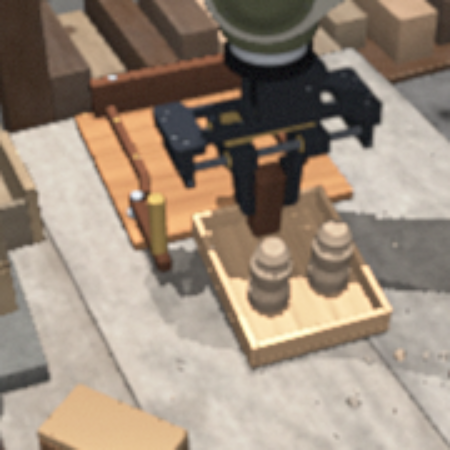

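View pics/top3.png

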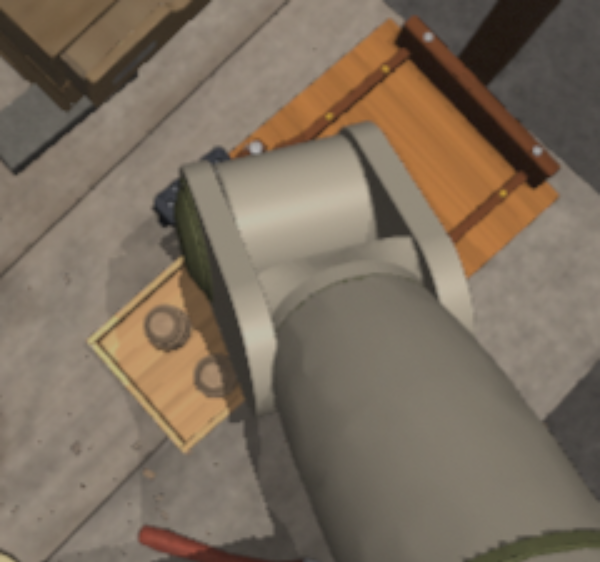

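View pics/wrist3.png

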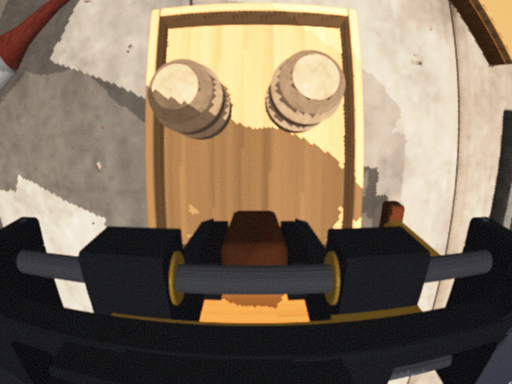

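```bash
cat > tz.py <<'E'
from h import *
# heights along tray in stand/tool frame, from the wrist depth image (fisheye)
P=bot.camera_params('wrist');im,d=bot.get_image('wrist')
K=P['camera_matrix'];v,u=np.mgrid[0:384,0:512];x=(u-K[0,2])/K[0,0];y=(v-K[1,2])/K[0,0];r=np.hypot(x,y)+1e-9
k=np.sin(r)/r;D=np.stack([x*k,y*k,np.cos(r)],-1);D=D/D[...,2:]*d[...,None]
Rm=cv2.Rodrigues(P['rvec'])[0];W=(D-P['tvec'].ravel())@Rm
s=bot.sense();M=R.from_quat(s['tcp_rot']).as_matrix();L=(W-s['tcp_pos'])@M  # tool frame
z=W[...,2]
for col,name in((0.0,'floor mid'),(0.062,'wall L'),(-.062,'wall R'),(.09,'bench L')):
    for yy in np.arange(-.17,-.0,.02):
        m=(abs(L[...,0]-col)<.003)&(abs(L[...,1]-yy)<.004)&(d>0)
        if m.sum()>2: print(name,round(yy*1e3),np.median(z[m]).round(4)*1e3,end=' | ')
    print()
E
python3 tz.py
```

```text
floor mid -150 -0.8 | floor mid -130 24.6 | floor mid -110 10.6 | floor mid -90 13.700000000000001 | floor mid -70 17.0 | floor mid -50 20.1 | floor mid -30 141.5 | floor mid -10 90.1 | 
wall L -150 -0.4 | wall L -130 29.6 | wall L -110 32.800000000000004 | wall L -90 36.0 | wall L -70 39.0 | wall L -50 42.3 | wall L -30 144.0 | wall L -10 168.0 | 
wall R -150 -0.7 | wall R -130 29.2 | wall R -110 29.8 | wall R -90 35.6 | wall R -70 39.199999999999996 | wall R -50 38.5 | wall R -30 45.400000000000006 | wall R -10 164.39999999999998 | 
bench L -150 -0.6 | bench L -130 -0.8 | bench L -110 -0.6 | bench L -90 -0.9 | bench L -70 -0.8 | bench L -50 -0.4 | bench L -30 -0.6 | bench L -10 -0.7 |
```

Emit:
carry_out(
  offset=[
    [0.1,0.2,0],
    [0,0.5,0],
    [0,0.7,0],
    [0,0.7,0],
    [0,0.7,0],
    [0,0.7,0],
    [0,0.6,0],
    [0,0.4,0],
    [0,0.2,0],
  ],
  twist=[0,0,0,0,0,0,0,0,0],
  claw=[2,2,2,2,2,2,2,2,2],
)

```text
clock: 7.25
tcp_pos: [0.4656, 0.1928, 0.0637]
tcp_rot: [0.938, 0.347, -0.0, -0.0]
ft_force: [-0.5, 1.3, -6.5]
opening: 0.0275
```

```bash
python3 st.py 4 side wrist; python3 tz.py
```

```text
clk 7.25 tcp [0.4656 0.1928 0.0637] yaw_rel_stand_deg 0.2 stand xy mm [-1.172e+02  1.000e-01] f [-0.5  1.3 -6.5] m [ 0.1  -0.09 -0.06] op 0.0275
floor mid -150 -0.4 | floor mid -130 24.8 | floor mid -110 10.6 | floor mid -90 13.6 | floor mid -70 16.8 | floor mid -50 20.1 | floor mid -30 141.0 | floor mid -10 90.1 | 
wall L -150 -0.8 | wall L -130 29.4 | wall L -110 32.800000000000004 | wall L -90 35.6 | wall L -70 39.0 | wall L -50 42.1 | wall L -30 144.2 | wall L -10 167.7 | 
wall R -150 -0.5 | wall R -130 29.1 | wall R -110 29.7 | wall R -90 35.8 | wall R -70 39.199999999999996 | wall R -50 39.0 | wall R -30 45.199999999999996 | wall R -10 163.70000000000002 | 
bench L -150 -0.7 | bench L -130 -0.6 | bench L -110 -0.7 | bench L -90 -0.6 | bench L -70 -0.7 | bench L -50 20.0 | bench L -30 56.0 | bench L -10 21.9 |
```

View pics/side4.png

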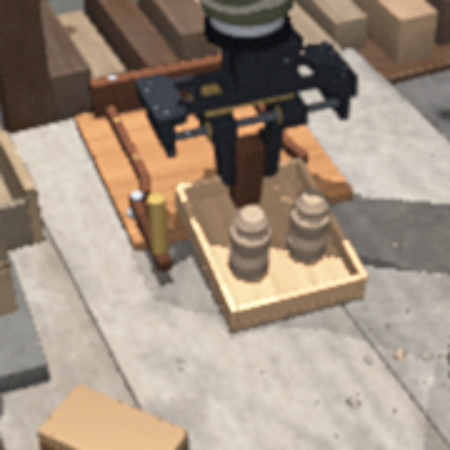

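Emit:
carry_out(
  offset=[
    [0,0.3,0],
    [0,0.6,0],
    [0,0.8,0],
    [0,0.8,0],
    [0,0.8,0],
    [0,0.8,0],
    [0,0.8,0],
    [0,0.6,0],
    [0,0.3,0],
  ],
  twist=[0,0,0,0,0,0,0,0,0],
  claw=[2,2,2,2,2,2,2,2,2],
)

```text
clock: 8.3
tcp_pos: [0.5035, 0.1487, 0.0637]
tcp_rot: [0.938, 0.347, -0.0, -0.0]
ft_force: [-2.2, 2.0, -4.8]
opening: 0.028
```

```bash
python3 st.py 5 side top wrist; python3 tz.py
```

```text
clk 8.3 tcp [0.5035 0.1487 0.0637] yaw_rel_stand_deg 0.19 stand xy mm [-59.1   0.4] f [-2.2  2.  -4.8] m [0.45 0.2  0.04] op 0.028
floor mid -150 -1.0 | floor mid -130 25.5 | floor mid -110 10.7 | floor mid -90 13.700000000000001 | floor mid -70 17.0 | floor mid -50 20.0 | floor mid -30 141.3 | floor mid -10 91.1 | 
wall L -150 -0.6 | wall L -130 29.7 | wall L -110 32.9 | wall L -90 36.0 | wall L -70 39.199999999999996 | wall L -50 42.4 | wall L -30 145.1 | wall L -10 168.1 | 
wall R -150 -0.7 | wall R -130 29.2 | wall R -110 29.8 | wall R -90 35.8 | wall R -70 39.199999999999996 | wall R -50 39.0 | wall R -30 45.400000000000006 | wall R -10 164.6 | 
bench L -150 -0.7 | bench L -130 -0.4 | bench L -110 0.2 | bench L -90 62.0 | bench L -70 22.0 | bench L -50 22.700000000000003 | bench L -30 23.400000000000002 | bench L -10 27.400000000000002 |
```

View pics/side5.png

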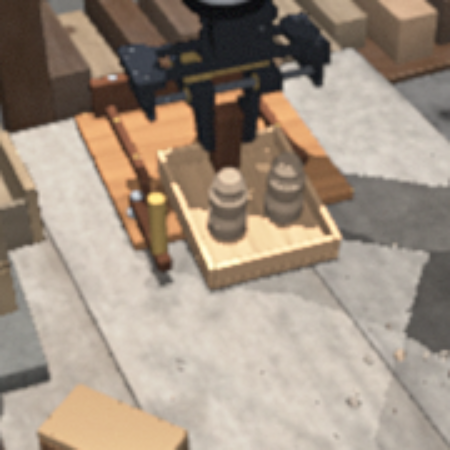

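View pics/top5.png

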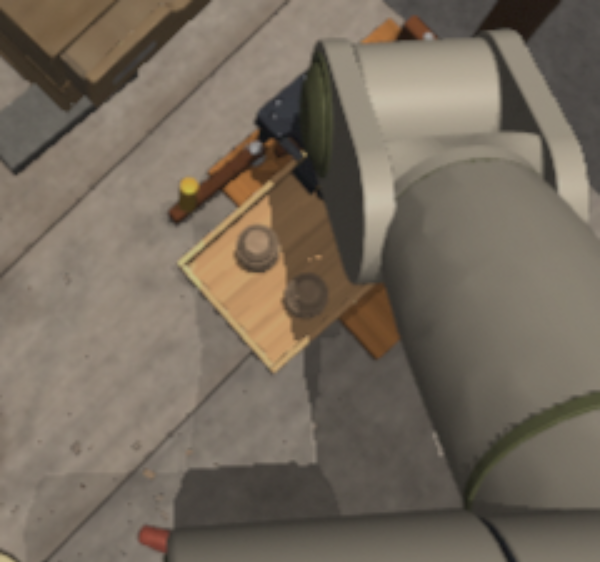

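View pics/wrist5.png

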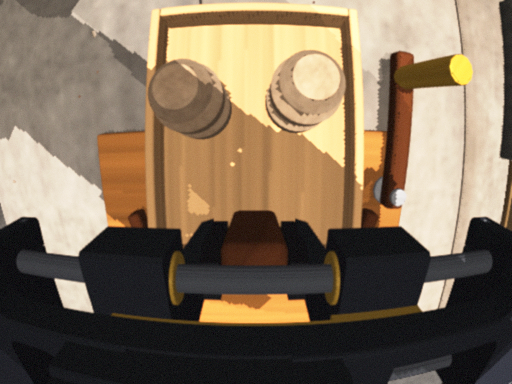

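Emit:
carry_out(
  offset=[
    [0,0.3,0],
    [0,0.5,0.1],
    [0,0.5,0.1],
    [0,0.5,0.1],
    [0,0.4,0.2],
    [0,0.4,0.2],
    [0,0.3,0.2],
    [0,0.2,0.1],
    [0,0.1,0],
  ],
  twist=[0,0,0,0,0,0,0,0,0],
  claw=[2,2,2,2,2,2,2,2,2],
)

```text
clock: 9.4
tcp_pos: [0.524, 0.1255, 0.0548]
tcp_rot: [0.938, 0.348, 0.0, -0.001]
ft_force: [-10.8, 7.7, 12.2]
opening: 0.0278
```

```bash
python3 st.py 6 side wrist; python3 tz.py
```

```text
clk 9.4 tcp [0.524  0.1255 0.0548] yaw_rel_stand_deg 0.23 stand xy mm [-28.2   0.9] f [-10.8   7.7  12.2] m [ 1.12  1.46 -0.01] op 0.0278
floor mid -130 19.3 | floor mid -110 19.5 | floor mid -90 19.400000000000002 | floor mid -70 19.400000000000002 | floor mid -50 19.400000000000002 | floor mid -30 132.3 | floor mid -10 76.5 | 
wall L -130 41.0 | wall L -110 41.300000000000004 | wall L -90 41.300000000000004 | wall L -70 41.4 | wall L -50 41.2 | wall L -30 134.7 | wall L -10 158.70000000000002 | 
wall R -130 37.199999999999996 | wall R -110 37.6 | wall R -90 41.300000000000004 | wall R -70 41.300000000000004 | wall R -50 38.3 | wall R -30 41.300000000000004 | wall R -10 155.4 | 
bench L -150 -0.7 | bench L -130 29.0 | bench L -110 22.2 | bench L -90 23.099999999999998 | bench L -70 22.9 | bench L -50 25.3 | bench L -30 11.5 | bench L -10 11.299999999999999 |
```

View pics/side6.png

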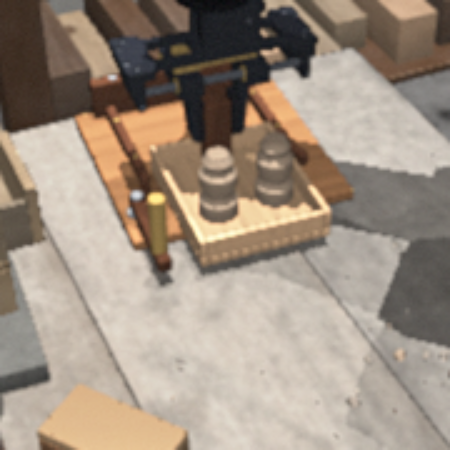

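View pics/wrist6.png

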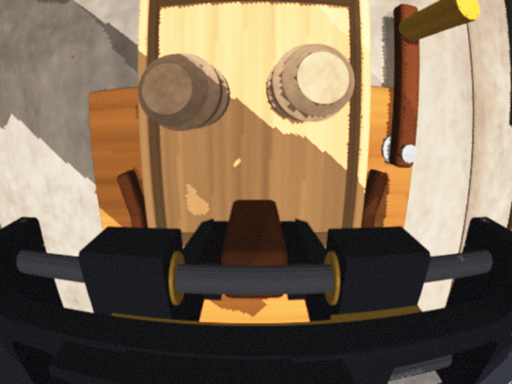

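Emit:
carry_out(
  offset=[
    [0,0.3,-0.1],
    [0,0.6,0],
    [0,0.8,0],
    [0,0.8,0],
    [0,0.8,0],
    [0,0.8,0],
    [0,0.6,0],
    [0,0.3,0],
  ],
  twist=[0,0,0,0,0,0,0,0],
  claw=[2,2,2,2,2,2,2,2],
)

```text
clock: 10.35
tcp_pos: [0.5571, 0.0864, 0.0549]
tcp_rot: [0.938, 0.347, 0.0, -0.0]
ft_force: [-4.1, 5.2, 2.5]
opening: 0.0275
```

```bash
python3 st.py 7 wrist
```

```text
clk 10.35 tcp [0.5571 0.0864 0.0549] yaw_rel_stand_deg 0.19 stand xy mm [23.1  0.7] f [-4.1  5.2  2.5] m [ 0.69  0.57 -0.  ] op 0.0275
```

View pics/wrist7.png

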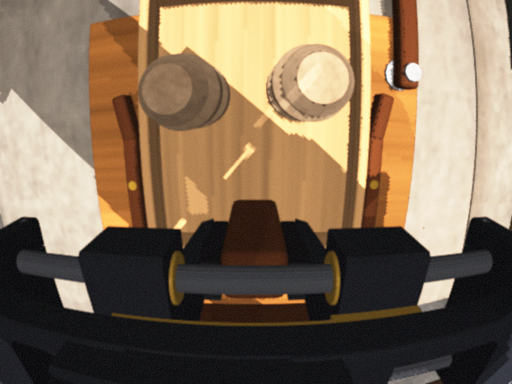

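Emit:
carry_out(
  offset=[
    [0,0.4,0],
    [0,0.7,0],
    [0,0.8,0],
    [0,0.8,0],
    [0,0.8,0],
    [0,0.6,0],
    [0,0.4,0],
    [0,0.3,0],
    [0,0.2,0],
  ],
  twist=[0,0,0,0,0,0,0,0,0],
  claw=[2,2,2,2,2,2,2,2,2],
)

```text
clock: 11.3
tcp_pos: [0.5893, 0.049, 0.0549]
tcp_rot: [0.938, 0.347, -0.0, -0.0]
ft_force: [-4.8, 4.5, 1.9]
opening: 0.0277
```

Emit:
carry_out(
  offset=[
    [0,0.2,0],
    [0,0.2,0],
    [0,0.2,0],
  ],
  twist=[0,0,0],
  claw=[2,2,2],
)

```text
clock: 11.6
tcp_pos: [0.5931, 0.0446, 0.0549]
tcp_rot: [0.938, 0.348, -0.0, -0.0]
ft_force: [-4.2, 5.0, 2.5]
opening: 0.0276
```

```bash
python3 st.py 8 wrist side
```

```text
clk 11.6 tcp [0.5931 0.0446 0.0549] yaw_rel_stand_deg 0.23 stand xy mm [78.3  1. ] f [-4.2  5.   2.5] m [0.63 0.47 0.  ] op 0.0276
```

View pics/side8.png

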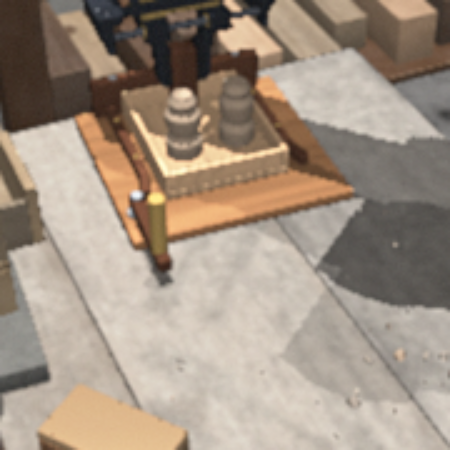

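Not yet in contact (drag force unchanged at about 6.5 N). I'll creep on until the stop.

Emit:
carry_out(
  offset=[
    [0,0.1,0],
    [0,0.1,0],
    [0,0.1,0],
  ],
  twist=[0,0,0],
  claw=[2,2,2],
)

```text
clock: 12.0
tcp_pos: [0.595, 0.0424, 0.0549]
tcp_rot: [0.938, 0.348, -0.0, -0.0]
ft_force: [-4.8, 6.1, 2.2]
opening: 0.0278
```

Emit:
carry_out(
  offset=[
    [0,0.1,0],
    [0,0.1,0],
    [0,0,0],
  ],
  twist=[0,0,0],
  claw=[2,2,2],
)

```text
clock: 12.3
tcp_pos: [0.5956, 0.0416, 0.0549]
tcp_rot: [0.938, 0.348, -0.001, -0.001]
ft_force: [-8.2, 9.1, 5.9]
opening: 0.0278
```

Emit:
carry_out(
  offset=[
    [0,0.1,0],
    [0,0.1,0],
    [0,0,0],
  ],
  twist=[0,0,0],
  claw=[2,2,2],
)

```text
clock: 12.6
tcp_pos: [0.5957, 0.0414, 0.0548]
tcp_rot: [0.938, 0.348, -0.002, -0.003]
ft_force: [-14.1, 14.0, 9.7]
opening: 0.0278
```

```bash
python3 st.py 9 wrist side; python3 tz.py
```

```text
clk 12.6 tcp [0.5957 0.0414 0.0548] yaw_rel_stand_deg 0.26 stand xy mm [82.3  0.9] f [-14.1  14.    9.7] m [2.3  2.03 0.03] op 0.0278
floor mid -130 19.2 | floor mid -110 19.3 | floor mid -90 19.3 | floor mid -70 19.400000000000002 | floor mid -50 19.400000000000002 | floor mid -30 132.39999999999998 | floor mid -10 76.8 | 
wall L -130 41.2 | wall L -110 41.2 | wall L -90 41.300000000000004 | wall L -70 41.300000000000004 | wall L -50 41.300000000000004 | wall L -30 134.6 | wall L -10 158.70000000000002 | 
wall R -130 37.199999999999996 | wall R -110 37.0 | wall R -90 41.4 | wall R -70 41.4 | wall R -50 38.199999999999996 | wall R -30 41.300000000000004 | wall R -10 155.20000000000002 | 
bench L -150 14.0 | bench L -130 11.4 | bench L -110 11.299999999999999 | bench L -90 11.5 | bench L -70 11.5 | bench L -50 11.299999999999999 | bench L -30 11.299999999999999 | bench L -10 11.5 |
```

View pics/wrist9.png

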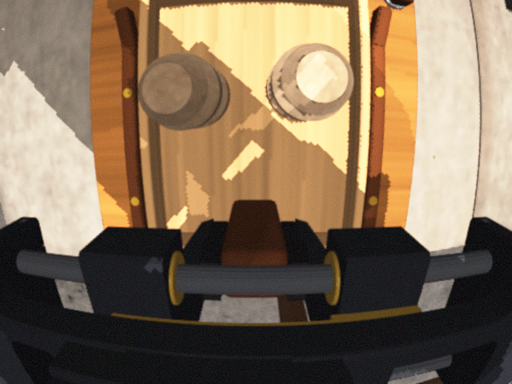

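Against the stop: it doesn't move as the force rises to 20 N, and it sits flat at 12 mm. I'll ease the push, release, and go up.

Emit:
carry_out(
  offset=[
    [0,-0.2,0],
    [0,0,0],
    [0,0,0],
    [0,0,0],
    [0,0,-2],
    [0,0,-4],
    [0,0,-4],
    [0,0,-1],
  ],
  twist=[0,0,0,0,0,0,0,0],
  claw=[2,5,5,5,5,5,5,5],
)

```text
clock: 13.55
tcp_pos: [0.5982, 0.0401, 0.1693]
tcp_rot: [0.938, 0.347, 0.003, 0.002]
ft_force: [0.2, 0.5, -0.5]
opening: 0.0502
```

```bash
python3 st.py 10 wrist side; python3 plan.py .519 .285 .17 -.865 20
```

```text
clk 13.55 tcp [0.5982 0.0401 0.1693] yaw_rel_stand_deg 0.21 stand xy mm [85.  2.] f [ 0.2  0.5 -0.5] m [ 0.01 -0.11 -0.02] op 0.0502
[[0.5, -1.2, 0.0], [0.4, -1.2, 0.0], [0.3, -1.2, -0.1], [0.2, -1.3, 0.0], [0.1, -1.3, 0.0], [0.0, -1.3, 0.0], [-0.1, -1.3, 0.0], [-0.1, -1.2, -0.1], [-0.3, -1.3, 0.0], [-0.4, -1.2, 0.0], [-0.5, -1.2, 0.0], [-0.6, -1.1, 0.0], [-0.7, -1.1, 0.0], [-0.7, -1.1, -0.1], [-0.8, -1.0, 0.0], [-0.9, -0.9, 0.0], [-1.0, -0.8, 0.0], [-1.0, -0.8, 0.0], [-1.1, -0.6, -0.1], [-1.2, -0.6, 0.0]]
[np.float64(4.5), np.float64(4.5), np.float64(4.5), np.float64(4.5), np.float64(4.6), np.float64(4.5), np.float64(4.5), np.float64(4.5), np.float64(4.5), np.float64(4.5), np.float64(4.5), np.float64(4.5), np.float64(4.5), np.float64(4.6), np.float64(4.5), np.float64(4.5), np.float64(4.5), np.float64(4.5), np.float64(4.5), np.float64(4.5)]
[0.51866814 0.28487197 0.170187  ] -0.8647200998696308
```

View pics/wrist10.png

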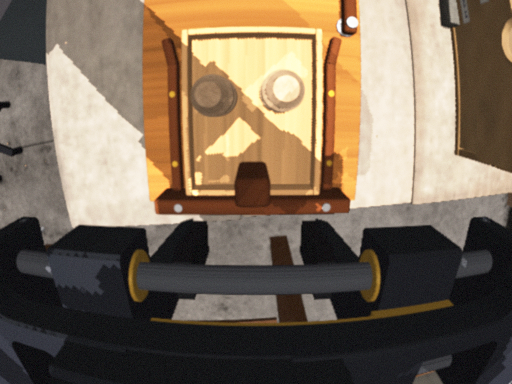

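View pics/side10.png

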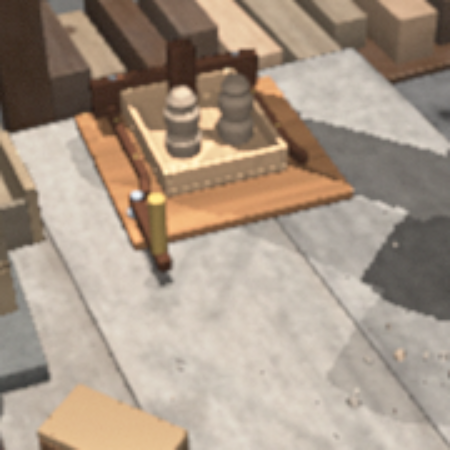

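Emit:
carry_out(
  offset=[
    [0.5,-1.2,0.0],
    [0.4,-1.2,0.0],
    [0.3,-1.2,-0.1],
    [0.2,-1.3,0.0],
    [0.1,-1.3,0.0],
    [0.0,-1.3,0.0],
    [-0.1,-1.3,0.0],
    [-0.1,-1.2,-0.1],
    [-0.3,-1.3,0.0],
    [-0.4,-1.2,0.0],
  ],
  twist=[4.5,4.5,4.5,4.5,4.6,4.5,4.5,4.5,4.5,4.5],
  claw=[5,5,5,5,5,5,5,5,5,5],
  squeeze=12,
)

```text
clock: 14.65
tcp_pos: [0.5568, 0.1631, 0.1646]
tcp_rot: [0.999, -0.04, -0.001, 0.0]
ft_force: [-0.3, -0.4, 0.2]
opening: 0.0503
```

Emit:
carry_out(
  offset=[
    [-0.5,-1.2,0.0],
    [-0.6,-1.1,0.0],
    [-0.7,-1.1,0.0],
    [-0.7,-1.1,-0.1],
    [-0.8,-1.0,0.0],
    [-0.9,-0.9,0.0],
    [-1.0,-0.8,0.0],
    [-1.0,-0.8,0.0],
    [-1.1,-0.6,-0.1],
    [-1.2,-0.6,0.0],
  ],
  twist=[4.5,4.5,4.5,4.6,4.5,4.5,4.5,4.5,4.5,4.5],
  claw=[5,5,5,5,5,5,5,5,5,5],
)

```text
clock: 15.65
tcp_pos: [0.5172, 0.2853, 0.1667]
tcp_rot: [0.907, -0.421, -0.001, 0.001]
ft_force: [0.8, 0.1, 0.6]
opening: 0.0503
```

```bash
python3 st.py 11 wrist; python3 - <<'E'
from h import *
P=bot.camera_params('wrist')
print([(r['xy'],r['conf'],wray(r['xy'],P,.066)) for r in bot.tip_of('keeper_knob','wrist')])
print([(r['xy'],r['conf'],wray(r['xy'],P,.016)) for r in bot.tip_of('keeper_pivot','wrist')])
E
```

```text
clk 15.65 tcp [0.5172 0.2853 0.1667] yaw_rel_stand_deg -90.18 stand xy mm [-154.2   99.4] f [0.8 0.1 0.6] m [-0.02 -0.05 -0.03] op 0.0503
[([257.1, 188.6], 0.7, array([0.51688746, 0.28408803, 0.066     ]))]
[([334.9, 177.0], 0.84, array([0.56879347, 0.22056282, 0.016     ]))]
```

View pics/wrist11.png

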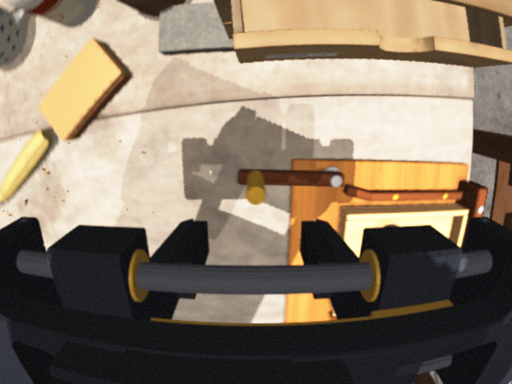

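Emit:
carry_out(
  offset=[
    [0,0.1,3],
    [0,0,4],
    [0,0,3],
    [0,0,1.3],
    [0,0,0],
    [0,0,0],
    [0,0,0],
    [0,0,0],
  ],
  twist=[0,0,0,0,0,0,0,0],
  claw=[5,5,5,5,1,1,1,1],
  squeeze=12,
)

```text
clock: 16.6
tcp_pos: [0.5177, 0.2847, 0.057]
tcp_rot: [0.908, -0.419, 0.001, -0.001]
ft_force: [-0.1, 1.0, -0.7]
opening: 0.0202
```

```bash
python3 st.py 12 wrist side
```

```text
clk 16.6 tcp [0.5177 0.2847 0.057 ] yaw_rel_stand_deg -89.96 stand xy mm [-153.4   99.4] f [-0.1  1.  -0.7] m [-0.07 -0.04 -0.01] op 0.0202
```

View pics/wrist12.png

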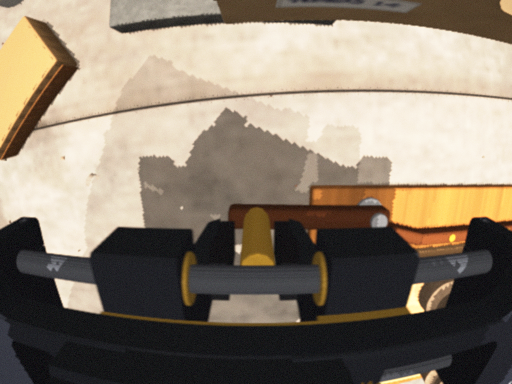

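Knob is between the pads (still closing). I'll grip it, then swing the first half of the arc.

Emit:
carry_out(
  offset=[
    [0,0,0],
    [0,0,0],
    [0,0.7,0],
    [0.1,0.7,0],
    [0.2,0.7,0],
    [0.2,0.6,0],
    [0.2,0.7,0],
    [0.4,0.6,0],
    [0.3,0.6,0],
  ],
  twist=[0,0,0,0,0,0,0,0,0],
  claw=[1,1,1,1,1,1,1,1,1],
)

```text
clock: 17.6
tcp_pos: [0.4937, 0.2438, 0.0571]
tcp_rot: [0.908, -0.419, 0.003, -0.002]
ft_force: [12.3, -0.0, -4.1]
opening: 0.0153
```

```bash
python3 st.py 13 wrist side
```

```text
clk 17.6 tcp [0.4937 0.2438 0.0571] yaw_rel_stand_deg -89.96 stand xy mm [-137.8   54.7] f [12.3 -0.  -4.1] m [-0.07 -1.97  0.15] op 0.0153
```

View pics/wrist13.png

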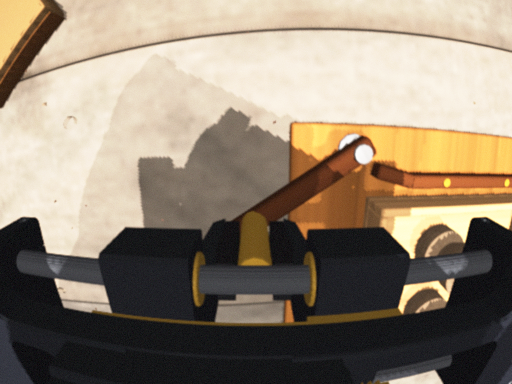

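Emit:
carry_out(
  offset=[
    [0.7,0.4,0],
    [0.4,0.5,0],
    [0.6,0.4,0],
    [0.5,0.4,0],
    [0.6,0.3,0],
    [0.6,0.3,0],
  ],
  twist=[0,0,0,0,0,0],
  claw=[1,1,1,1,1,1],
)

```text
clock: 18.3
tcp_pos: [0.4939, 0.2032, 0.0562]
tcp_rot: [0.908, -0.418, -0.002, 0.001]
ft_force: [-9.6, 0.0, 6.6]
opening: 0.0159
```

```bash
python3 st.py 14 wrist
```

```text
clk 18.3 tcp [0.4939 0.2032 0.0562] yaw_rel_stand_deg -89.92 stand xy mm [-106.8   28.5] f [-9.6  0.   6.6] m [0.08 1.41 0.17] op 0.0159
```

View pics/wrist14.png

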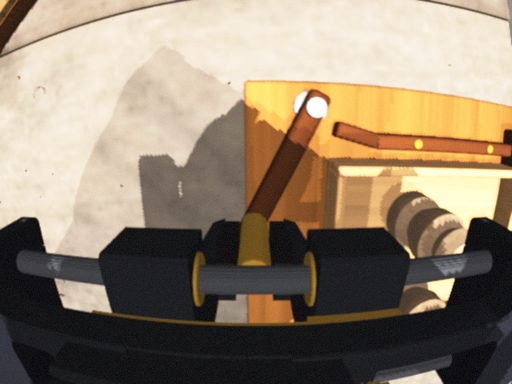

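Emit:
carry_out(
  offset=[
    [0.6,0.4,0],
    [0.6,0.3,0],
    [0.6,0.2,0],
    [0.7,0.1,0],
    [0.5,0.0,0],
    [0.0,0.0,0],
  ],
  twist=[0,0,0,0,0,0],
  claw=[1,1,1,1,1,1],
)

```text
clock: 18.95
tcp_pos: [0.5084, 0.173, 0.056]
tcp_rot: [0.908, -0.419, 0.0, 0.0]
ft_force: [-3.4, -0.8, 5.2]
opening: 0.0154
```

```bash
python3 st.py 15 wrist
```

```text
clk 18.95 tcp [0.5084 0.173  0.056 ] yaw_rel_stand_deg -90.01 stand xy mm [-74.5  19.9] f [-3.4 -0.8  5.2] m [-0.36  0.5   0.1 ] op 0.0154
```

View pics/wrist15.png

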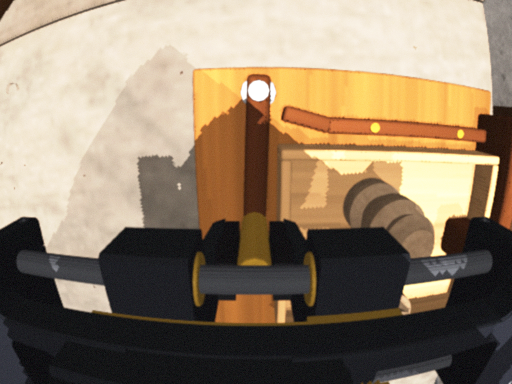

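Nearly closed. Pushing on toward the end stop in 1–2 mm steps, watching the force.

Emit:
carry_out(
  offset=[
    [0.2,0,0],
    [0.1,0,0],
    [0,0,0],
  ],
  twist=[0,0,0],
  claw=[1,1,1],
)

```text
clock: 19.3
tcp_pos: [0.51, 0.1713, 0.056]
tcp_rot: [0.908, -0.419, 0.0, 0.0]
ft_force: [-3.6, -1.1, 4.9]
opening: 0.0155
```

Emit:
carry_out(
  offset=[
    [0.1,0,0],
    [0.1,0,0],
    [0,0,0],
  ],
  twist=[0,0,0],
  claw=[1,1,1],
)

```text
clock: 19.6
tcp_pos: [0.5103, 0.1706, 0.0559]
tcp_rot: [0.908, -0.419, -0.001, -0.0]
ft_force: [-7.1, 5.5, 7.0]
opening: 0.0156
```

```bash
python3 st.py 16
```

```text
clk 19.6 tcp [0.5103 0.1706 0.0559] yaw_rel_stand_deg -89.99 stand xy mm [-71.3  19.8] f [-7.1  5.5  7. ] m [0.67 1.13 0.1 ] op 0.0156
```

Emit:
carry_out(
  offset=[
    [0.1,0,0],
    [0.1,0,0],
    [0,0,0],
  ],
  twist=[0,0,0],
  claw=[1,1,1],
)

```text
clock: 19.9
tcp_pos: [0.5104, 0.1703, 0.0558]
tcp_rot: [0.908, -0.419, -0.003, -0.0]
ft_force: [-12.7, 12.8, 9.9]
opening: 0.0152
```

```bash
python3 st.py 17 wrist
```

```text
clk 19.9 tcp [0.5104 0.1703 0.0558] yaw_rel_stand_deg -90.01 stand xy mm [-71.1  19.6] f [-12.7  12.8   9.9] m [ 2.04  2.06 -0.  ] op 0.0152
```

View pics/wrist17.png

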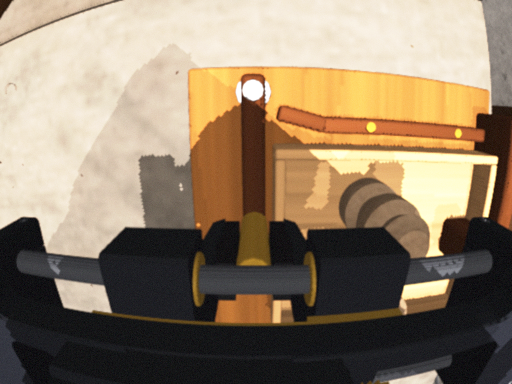

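Emit:
carry_out(
  offset=[
    [-0.3,0,0],
    [0,0,0],
    [0,0,0],
    [0,0,0],
    [0,0,-2],
    [0,0,-4],
    [0,0,-4],
    [0,0,-2],
    [0,0,0],
  ],
  twist=[0,0,0,0,0,0,0,0,0],
  claw=[1,4,4,4,4,4,4,4,4],
)

```text
clock: 20.85
tcp_pos: [0.5116, 0.1709, 0.1784]
tcp_rot: [0.908, -0.419, 0.003, -0.002]
ft_force: [0.6, 0.8, -0.4]
opening: 0.0402
```

```bash
python3 st.py 18 wrist side top; python3 - <<'E'
from h import *
P=bot.camera_params('wrist')
k=[wray(r['xy'],P,.066) for r in bot.tip_of('keeper_knob','wrist')]
v=[wray(r['xy'],P,.016) for r in bot.tip_of('keeper_pivot','wrist')]
print(k,v)
if k and v:
  d=(k[0]-v[0]); print('keeper',(np.arctan2(d[1],d[0])-(-.865+np.pi-.15))%(2*np.pi), np.linalg.norm(d[:2]))
E
```

```text
clk 20.85 tcp [0.5116 0.1709 0.1784] yaw_rel_stand_deg -89.99 stand xy mm [-70.8  20.9] f [ 0.6  0.8 -0.4] m [-0.06 -0.05 -0.02] op 0.0402
[array([0.50581182, 0.17071687, 0.066     ])] [array([0.56708011, 0.22057173, 0.016     ]), array([0.59926272, 0.00591181, 0.016     ])]
keeper 1.6980473593425494 0.07898929931756031
```

View pics/wrist18.png

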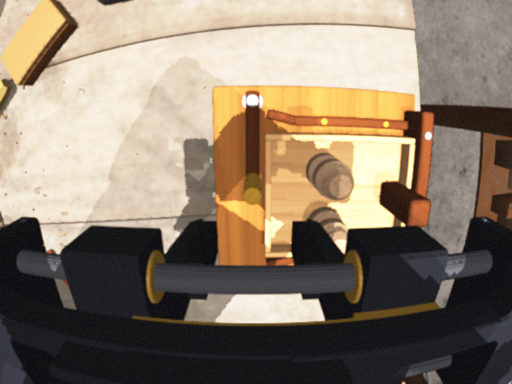

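View pics/side18.png

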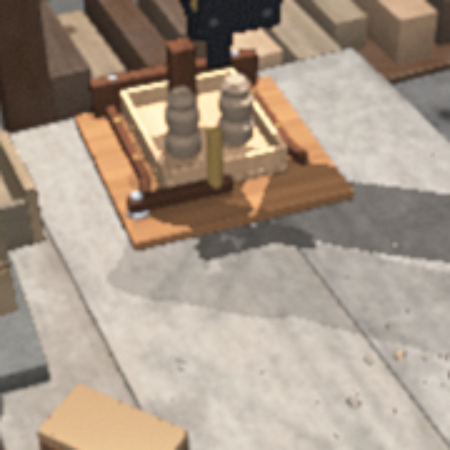

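Emit:
carry_out(
  offset=[
    [0,2,-2],
    [0,4,-2],
    [0,4,-1],
    [0,4,0],
    [0,2,0],
    [0,0,0],
  ],
  twist=[0,0,0,0,0,0],
  claw=[4,4,4,4,4,4],
)

```text
clock: 21.7
tcp_pos: [0.3872, 0.0662, 0.2252]
tcp_rot: [0.908, -0.42, -0.0, 0.0]
ft_force: [-0.5, -0.3, -0.7]
opening: 0.0398
```

```bash
python3 st.py 19; python3 - <<'E'
from h import *
a=bot.get_image('top')[0][75:225,240:410,::-1]
cv2.imwrite('pics/z19.png',cv2.resize(a,None,fx=4,fy=4,interpolation=cv2.INTER_CUBIC))
E
```

```text
clk 21.7 tcp [0.3872 0.0662 0.2252] yaw_rel_stand_deg -90.09 stand xy mm [ -71.8 -141.7] f [-0.5 -0.3 -0.7] m [-0.08 -0.04  0.01] op 0.0398
```

View pics/z19.png

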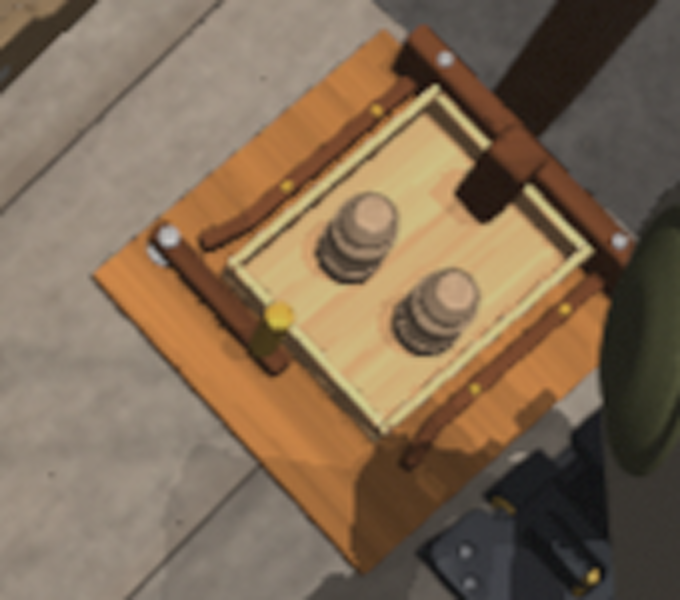

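```bash
python3 - <<'E'
from h import *
T=bot.camera_params('top');_,S=np.load('p.npy');c,n=np.cos(S[2]),np.sin(S[2])
def st(x,y,z):
    p=ray((240+(x+.5)/4-.5,75+(y+.5)/4-.5),T,z)[:2]-S[:2];return (1e3*np.array([c*p[0]+n*p[1],-n*p[0]+c*p[1]])).round(1)
for l,a in dict(rl=(229,265,.042),rr=(381,435,.042),fl=(435,86,.042),fr=(593,249,.042),stopTopL_faceedge=(400,62,.054),stopR=(607,285,.054),pivcap=(169,237,.034),bartip_out=(272,373,.031),bartip_in=(288,358,.031),knobtop=(279,316,.09),er=(362,574,.012),el=(93,272,.012)).items(): print(l,st(*a))
E
```

```text
rl [-61.   60.8]
rr [-61.8 -64.7]
fl [97.8 63.4]
fr [ 99.9 -64. ]
stopTopL_faceedge [86.8 84.7]
stopR [ 85.8 -83.9]
pivcap [-73.4  95.9]
bartip_out [-80.9   0.5]
bartip_in [-68.4   1.1]
knobtop [-73.9  16.3]
er [-114.2 -115.6]
el [-114.   112.5]
```

```bash
python3 -c "
from workcell import bot
print(bot.job_done(), bot.sense()['clock'])"
```

```text
the job is handed in; nothing more can be done
the job is handed in; nothing more can be done
```

I've handed the job in: the tray is flat on the deck and up against the stop, both finials are standing, and the keeper is closed behind it. The clock was at about 22 s of the 58 s allowed.

**What I did:**
- I gripped the handle across its y faces and raised only the leading edge, by about 25 mm. Wrist depth readings showed the trailing edge still on the bench until the tray's middle reached the step.
- I lowered the tray onto the deck and drew it between the guides to the stop. It stopped moving there while the push rose to about 20 N.
- I let go, swung the keeper round by its knob until it stopped solidly at about 18 N, then released it and moved the arm clear.

**Last checks, in the stand's frame:**

| Check | Measured | Expected |
|---|---|---|
| Tray's rear edge, x | -61 to -62 mm | -61 mm |
| Tray's front edge, x | 98 to 100 mm | 99 mm (stop face) |
| Keeper bar | parallel to the step edge within about 1° | parallel |
| Keeper angle from the wrist camera | 1.70 rad | 1.72 rad |

- **Keeper angle:** the 0.02 rad shortfall is within what the camera can resolve. Together with the solid stop I take it as fully closed.
- **Forces:** the highest I saw was about 22 N at the wrist.
- **Other things on the bench:** the arm did not go near them, but I made no separate check that they had not moved.

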